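# Shut and lock the battery panel of the backup power unit

## Task

The battery-bay panel on top of the grey backup power unit on the doctor's desk has been left ajar. Push the panel down with your fingertips until it is fully shut, then set a fingertip in the slot of its round cam fastener and turn it clockwise (seen from above) through its quarter turn, as far as it goes, so that the panel is locked. Do not swing the panel further open, do not turn the fastener before the panel is shut, and leave the screwdriver and everything else on the desk where it is.

Things in the scene. Friction and masses are not known exactly. Their poses are not given: they have to be found in the camera images.
- unit: grey box-shaped backup power unit, 290 (its x) x 300 (its y) x 80 mm tall, fixed to the desk; origin: centre of its underside, z up, front (-x) roughly towards the robot. A hinged panel covers the battery bay in its top; the panel's middle line is at y = +35 mm, its hinge axis at x = +120, z = 80 mm, parallel to y. An 80 mm strip along its right (-y) side is a closed ledge
- panel (a joint): hinge, at its far end, of the aluminium panel (220 mm from hinge to free edge, 200 mm wide, 6 mm thick), rad: 0 = shut flat (a stop), grows as the free edge, which is nearest the robot, rises; starts between 0.35 and 0.65. The hinge is stiff and stays at any angle; 1 to 5 N straight down near the free edge closes it
- panel_lip (a point): point on the panel's upper face, on its middle line, 200 mm from the hinge axis, 20 mm from the free edge, in the middle of the flat strip 40 mm wide between fastener and free edge; moves with the panel; 86 mm above the desk when shut. Axes: the unit's, tilted with the panel (z out of the upper face)
- cam (a joint): turn of the round cam fastener, rad: 0 = unlocked, grows clockwise seen from above to a stop at 1.571 = locked; starts between 0 and 0.3. About 0.12 Nm of friction; stays where it is left. Its tongue inside the bay runs under a catch and locks the panel when turned with the panel shut; it must not be turned before that
- cam_slot (a point): on the axis of the fastener's disc (90 mm across, 18 mm tall, on the panel), at the floor of its slot: 34 mm wide, 14 mm deep, right across, open at both ends, between two raised segments. 135 mm from the hinge on the middle line; panel shut: floor 90, top 104 mm above the desk. x runs along the slot: at 0 it points from hinge to free edge, at 1.571 it is parallel to the hinge
- stamp: rubber stamp with a turned wooden handle, 32 mm across the foot, 60 mm tall, standing on the unit's ledge; origin: centre of its underside
- screwdriver: screwdriver about 170 mm long, lying on the desk in front of the unit along its own x; origin: centre of its underside
- mug: white mug, 80 mm across, 90 mm tall, on the desk to the left (+y side) of the unit; origin: centre of its underside
- pill_jar: small white screw-top jar, 48 mm across, 70 mm tall, on the desk to the right (-y side) of the unit; origin: centre of its underside
- stapler: black stapler 150 x 36 x 46 mm, on the desk to the right (-y side) of the unit; origin: centre of its underside
- tape: roll of clear tape, 80 mm across, 19 mm tall, lying flat on the desk to the left (+y side) of the unit; origin: centre of its underside

How it is judged:
By the outcome, as a careful person would: the job done as asked, in the order asked, and still so for the second after the job is handed in, with the robot touching nothing.
It also fails if it takes over 48 s, if anything falls off the work surface, if the arm or the gripper's body presses on something with over 40 N, if the wrist force passes 120 N, or if a joint passes its speed limit or range.

## Robot

A 6-joint arm with a two-finger parallel gripper is mounted at the origin on the work surface. World frame = base frame: x ahead of the robot, y to its left, z up, the work surface at z = 0. Lengths are in m, angles in rad, forces in N, time in s.
With the tool pointing down it reaches from about 0.25 to 0.775 m from the base axis. Payload 4 kg.
Tool frame: the origin (TCP) lies on the centre line of the jaws, within the pads' length; the fingertips stand 25 mm ahead of it and the grasp point (between the pads) lies 6 mm ahead of it; z points along the fingers, y is the line along which they close (so a half turn about z gives the same grasp; the last joint's range is limited). The gripper opens to 94 mm and grips with 3 to 60 N. Pads are 16 mm wide; open, the fingers measure 119 mm over their backs; the gripper's body (75 mm by 177 mm) begins 78 mm behind the grasp point.
Start: joints at [1.004, 0.087, 1.371, -0, 1.684, -0.103], TCP at [0.246, 0.492, 0.231] pointing down, gripper open.
Joint ranges: [-3.1, 3.1], [-0.76, 2.03], [0.27, 2.55], [-1.08, 4.22], [0.17, 2.65], [-2.57, 2.57]. Speed limits (rad/s): [2.79, 2.79, 3.14, 3.14, 3.14, 3.14].

## Interface

Orientations are given as [roll, pitch, yaw] about the fixed x, y, z axes, in that order (R = Rz(yaw) Ry(pitch) Rx(roll)).
In Python, from bench import robot, imaging gives the robot as it stands. The module is installed in compiled form; this text tells all that it offers.
- The arm moves only by the tool drive_tool, never from a script. Its argument "series" is a list of rows, each a list of 3 entries, a list of its own where there are three numbers: the finger opening in m, from 0 to 0.094, then the shift along the tool's x, y, z in m, then the turn, a rotation vector about the tool's x, y, z in rad. A call has 1 to 5 rows; each row is the pose to reach, as a shift and turn from the pose commanded when the call began, along the tool's axes at that moment; what a row does not reach only later rows make up. A row lasts 1/8 s, in which the tool goes at most 62.5 mm and 10.7 degrees, less where a joint would pass 70% of its speed; a pose out of reach is approached as far as the arm can. A call with a gripper value outside its range is refused whole. The fingers move at their own pace and stop on an object; the grip force is fixed at half the most. Time passes only in rows, so rows that repeat a pose let the fingers close. It gives the time, the measured TCP pose, the force, the opening and the grip force at its end, in the units of the state.
- robot.get_obs(): the state, without advancing time (a new reading comes with each control period).
- imaging.snapshot(name): name is "side" or "top"; returns the picture (384x512x3 uint8, red, green, blue); there is no depth.
- imaging.get_calibration(name): a dict with "intrinsics" (3x3 intrinsics, pixels), "position" and "rotation" of the camera in the world. Camera axes: x right, y up, looking along -z (the intrinsics and any distortion apply to the point x, -y, -z); pixel columns grow to the right and rows downward; lengths in m; the calibration is good to about 2 mm. A picture is of the moment at which its call begins. get_calibration takes no time and is no camera call.
- robot.close_job(): hands the job in; it is judged then, once.
The state is a dict: "time": time; "joint_positions": joint angles; "qvel": joint speeds; "joint_torque": joint torques, N m; "tool_pos": TCP position; "ee_rot": TCP orientation; "wrist_force": force on the tool from outside, world axes, zero at the start; "wrist_torque": the same for the moment, N m; "width": finger opening in m; "finger_force": force on a finger pad.
Only numpy, scipy, OpenCV 4.12 (cv2) and the standard library are available. Lean on these libraries where they do the work, as an engineer would, in place of code of your own. Each camera call takes 0.05 s, during which the arm holds its last target. There are 200 camera calls.

## Working session

There is one attempt and no reset: what is moved stays moved. The work goes in short steps, Python scripts to look and compute and a tool call to move; the robot and the scene stay as the last step left them, time stands still between calls to the robot, and variables do not carry over. Pictures are saved under pics/ and viewed, at most 10 in all, crops included, and the job is handed in when it is done.

Besides the shell and the picture viewer there is one more tool, called after ">>>" as name(argument=value, ...), one argument or row to a line, values as JSON. drive_tool: Moves the arm, as the interface text tells. Its arguments: {"type":"object","properties":{"series":{"type":"array"}},"required":["series"]}

```bash
mkdir -p pics; python3 - <<'E'
from bench import robot, imaging
import cv2
for n in ("top","side"):
    cv2.imwrite(f"pics/{n}0.png",imaging.snapshot(n)[:,:,::-1]); c=imaging.get_calibration(n); print(n,c)
print(robot.get_obs())
E
```

```text
top {'intrinsics': array([[462.25496408,   0.        , 258.429775  ],
       [  0.        , 462.25496408, 185.69939905],
       [  0.        ,   0.        ,   1.        ]]), 'position': array([0.38886735, 0.00990534, 0.94326372]), 'rotation': array([ 0.19107581, -0.00496045, -1.58033708])}
side {'intrinsics': array([[413.91066269,   0.        , 256.42777992],
       [  0.        , 413.91066269, 190.03028611],
       [  0.        ,   0.        ,   1.        ]]), 'position': array([ 0.41492326, -0.78748171,  0.55316079]), 'rotation': array([ 1.05944751,  0.01147078, -0.1941793 ])}
{'time': 0.1, 'joint_positions': array([ 1.00388738e+00,  8.78909007e-02,  1.37206295e+00, -3.35555315e-05,
        1.68355598e+00, -1.03117530e-01]), 'qvel': array([ 3.91696550e-04, -1.96724323e-03, -4.00389064e-03, -6.99743771e-05,
        7.60388900e-04, -8.11573263e-04]), 'joint_torque': array([ 2.31612546e-03, -3.41251624e+01, -3.03302586e+01,  7.19910627e-02,
        3.04011733e-02, -1.07898668e-04]), 'tool_pos': array([0.24583451, 0.49153295, 0.22943616]), 'ee_rot': array([-3.13968222e+00, -1.64172104e-04,  2.67779733e+00]), 'wrist_force': array([-0.51389541,  0.25775286, -0.15796341]), 'wrist_torque': array([-0.01690376,  0.02724532,  0.04528382]), 'finger_force': 0.0, 'width': 0.09433146967926492}
```

View pics/top0.png

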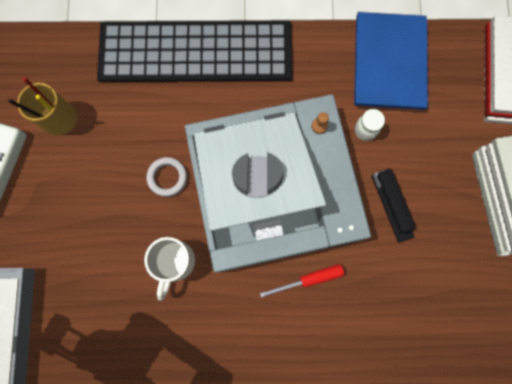

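View pics/side0.png

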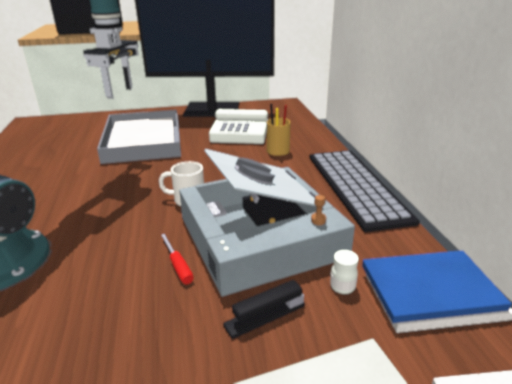

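The top view shows the unit at about (186–370, 96–271), with the panel ajar and its free edge towards the robot. The slot is near (258,175) and the screwdriver runs from (262,295) to (344,270). In the side view the raised panel corner is near (206,150).

```bash
python3 - <<'E'
import cv2
a=cv2.imread("pics/top0.png")[85:285,170:390]; cv2.imwrite("pics/topc.png",cv2.resize(a,None,fx=3,fy=3,interpolation=cv2.INTER_CUBIC))
a=cv2.imread("pics/side0.png")[135:305,170:370]; cv2.imwrite("pics/sidec.png",cv2.resize(a,None,fx=3.5,fy=3.5,interpolation=cv2.INTER_CUBIC))
E
```

```text
(no output)
```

View pics/topc.png

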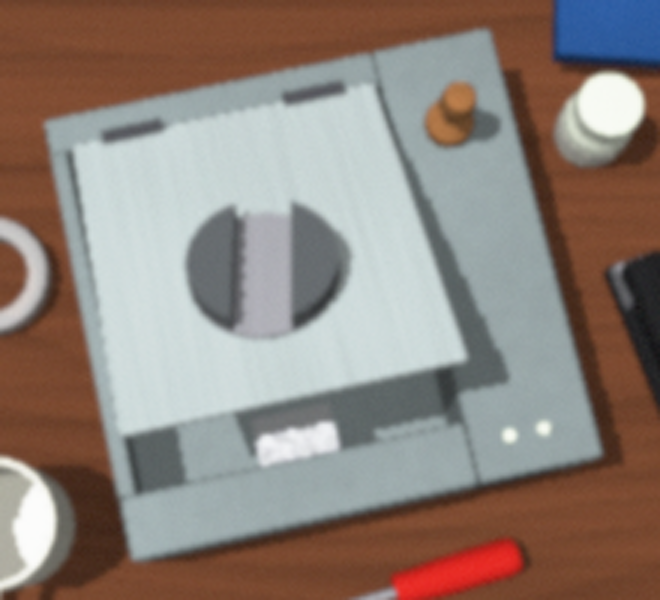

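View pics/sidec.png

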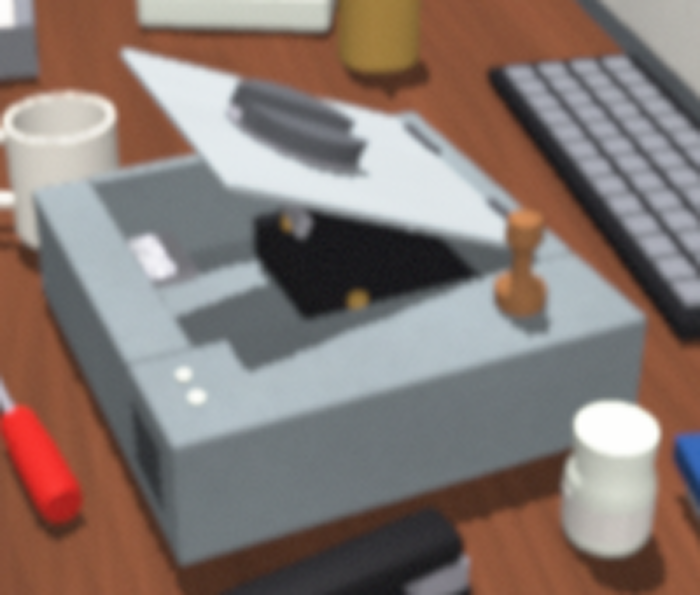

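```bash
cat > h.py <<'E'
import numpy as np
from scipy.spatial.transform import Rotation as Ro
from bench import imaging
def cam(n):
    c=imaging.get_calibration(n); return c["intrinsics"],np.array(c["position"]),Ro.from_euler("xyz",c["rotation"]).as_matrix()
C={n:cam(n) for n in("top","side")}
def proj(n,p):
    K,t,R=C[n]; q=R.T@(np.asarray(p)-t); return np.array([K[0,0]*q[0]/-q[2]+K[0,2],K[1,1]*-q[1]/-q[2]+K[1,2]])
def unit(P,p):
    x,y,yaw=P[:3]; return Ro.from_euler("z",yaw).apply(p)+[x,y,0]
def panel(P,th,d,y,h):  # d from hinge, h above hinge plane
    return unit(P,[.12-d*np.cos(th)+h*np.sin(th),y,.08+d*np.sin(th)+h*np.cos(th)])
E
python3 - <<'E'
from h import *
from scipy.optimize import least_squares
T=lambda a,b:np.array([(a+.5)/3-.5+170,(b+.5)/3-.5+85])
S=lambda a,b:np.array([(a+.5)/3.5-.5+170,(b+.5)/3.5-.5+135])
U=[("top",T(45,122),(.145,.15)),("top",T(490,30),(.145,-.15)),("top",T(603,457),(-.145,-.15)),("top",T(133,560),(-.145,.15)),
("side",S(178,445),(-.145,-.15)),("side",S(643,320),(.145,-.15)),("side",S(38,190),(-.145,.15))]
L=[("top",T(122,435),.135),("top",T(466,360),-.065),("side",S(122,48),.135),("side",S(228,186),-.065)]
E=[("top",T(264,212),-.043),("top",T(264,334),.043)]
def f(P):
    r=[proj(n,unit(P,[*q,.08]))-m for n,m,q in U]
    r+=[proj(n,panel(P,P[3],.22,y,.006))-m for n,m,y in L]
    for n,m,s in E:
        c=P[4]; r.append(proj(n,panel(P,P[3],.135+s*np.cos(c),.035+s*np.sin(c)*P_sign,.01))-m)
    return np.concatenate(r)
# clockwise from above: slot dir from -x (free edge) rotates toward +y
P_sign=1
s=least_squares(f,[.45,0,.2,.5,.1],loss="soft_l1"); print(s.x.round(4)); print(s.fun.reshape(-1,2).round(1))
np.save("P.npy",s.x); P=s.x
print("lip",panel(P,P[3],.2,.035,.006),"lip shut",panel(P,0,.2,.035,.006),"slot shut",panel(P,0,.135,.035,.01))
E
```

```text
[ 0.5678 -0.0287  0.2057  0.4196  0.1988]
[[-0.5 -1. ]
 [ 0.3 -1.1]
 [ 0.5  0.1]
 [-0.8  0.7]
 [-1.2  1.1]
 [ 2.8 -0.4]
 [-1.4 -0.7]
 [-1.3  0.2]
 [ 0.9 -0.1]
 [ 0.6  0.5]
 [ 0.9 -0.1]
 [-0.   1.2]
 [-0.   0.1]]
lip [ 0.50166725 -0.00676496  0.16695637] lip shut [ 0.48229179 -0.01080861  0.086     ] slot shut [0.54592086 0.00247075 0.09      ]
```

```bash
cat >> h.py <<'E'
def goal(pos,yaw):
    from bench import robot
    o=robot.get_obs(); R=Ro.from_euler("xyz",o["ee_rot"])
    G=Ro.from_euler("xyz",[np.pi,0,yaw])
    print(o["time"],o["tool_pos"].round(4),o["ee_rot"].round(3),"F",o["wrist_force"].round(1),"q6",o["joint_positions"][5].round(2))
    print("shift",R.inv().apply(np.array(pos)-o["tool_pos"]).round(4),"turn",(R.inv()*G).as_rotvec().round(4))
E
```

>>> drive_tool(
  series=[
    [0, [-0.452, -0.332, 0.0], [0, 0, 1.107]],
    [0, [-0.452, -0.332, 0.0], [0, 0, 1.107]],
    [0, [-0.452, -0.332, 0.0], [0, 0, 1.107]],
    [0, [-0.452, -0.332, 0.0], [0, 0, 1.107]],
    [0, [-0.452, -0.332, 0.0], [0, 0, 1.107]],
  ],
)

```text
time: 0.72
tool_pos: [0.3888, 0.2119, 0.2301]
ee_rot: [-3.141, -0.0, 1.735]
wrist_force: [1.2, 0.4, 0.0]
width: 0.0475
finger_force: 0.0
```

```bash
python3 -c "
from h import *
goal([.502,-.007,.228],1.571)"
```

```text
0.725 [0.3888 0.2119 0.2301] [-3.141 -0.     1.735] F [1.2 0.4 0. ] q6 0.21
shift [-0.2344  0.076   0.0021] turn [-1.000e-04 -0.000e+00  1.635e-01]
```

>>> drive_tool(
  series=[
    [0, [-0.234, 0.076, 0.002], [0, 0, 0.163]],
    [0, [-0.234, 0.076, 0.002], [0, 0, 0.163]],
    [0, [-0.234, 0.076, 0.002], [0, 0, 0.163]],
    [0, [-0.234, 0.076, 0.002], [0, 0, 0.163]],
    [0, [-0.234, 0.076, 0.002], [0, 0, 0.163]],
  ],
)

```text
time: 1.35
tool_pos: [0.5036, -0.0074, 0.2271]
ee_rot: [-3.139, 0.0, 1.571]
wrist_force: [-0.4, -0.0, 0.0]
width: 0.0003
finger_force: 0.0
```

```bash
python3 -c "
from h import *
import cv2
goal([.502,-.007,.200],1.571)
cv2.imwrite('pics/s1.png',cv2.resize(imaging.snapshot('side')[100:300,140:400,::-1],None,fx=3,fy=3))"
```

```text
1.35 [ 0.5036 -0.0074  0.2271] [-3.139  0.     1.571] F [-0.4 -0.   0. ] q6 -0.13
shift [ 0.0004 -0.0015  0.0271] turn [-0.0024  0.0004  0.0002]
```

View pics/s1.png

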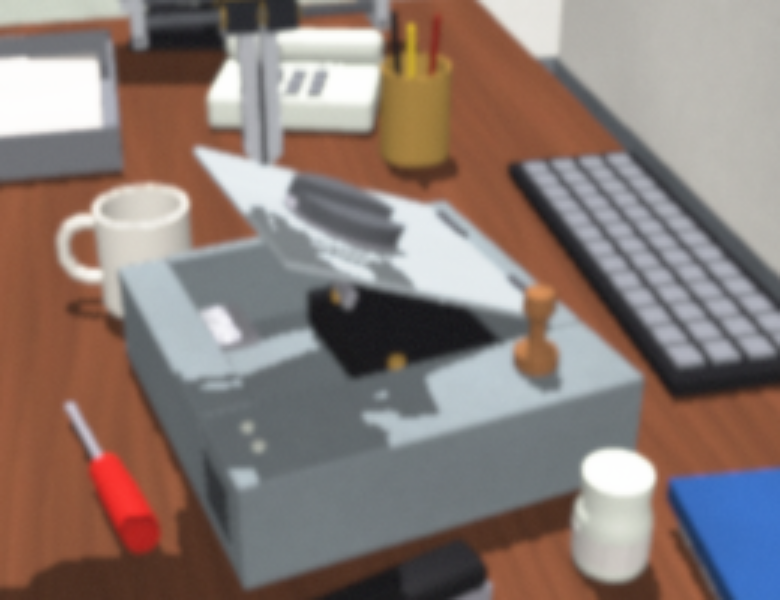

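Fingertips, closed, are hovering over the lip at about (262,163). Pushing down along the panel's arc.

>>> drive_tool(
  series=[
    [0, [0, 0, 0.012], [0, 0, 0]],
    [0, [0, -0.001, 0.024], [0, 0, 0]],
    [0, [0, -0.003, 0.036], [0, 0, 0]],
    [0, [-0.001, -0.007, 0.048], [0, 0, 0]],
    [0, [-0.002, -0.01, 0.06], [0, 0, 0]],
  ],
)

```text
time: 2.02
tool_pos: [0.4925, -0.0057, 0.1679]
ee_rot: [3.141, -0.0, 1.578]
wrist_force: [-1.0, 0.9, 2.4]
width: 0.0003
finger_force: 0.9
```

```bash
python3 -c "
from h import *
goal([.482,-.011,.111],1.571)"
```

```text
2.025 [ 0.4925 -0.0057  0.1679] [ 3.141 -0.     1.578] F [-1.   0.9  2.4] q6 -0.13
shift [-0.0053 -0.0106  0.0569] turn [ 0.0002 -0.0003  0.007 ]
```

>>> drive_tool(
  series=[
    [0, [0, -0.003, 0.012], [0, 0, 0]],
    [0, [-0.001, -0.006, 0.024], [0, 0, 0]],
    [0, [-0.001, -0.008, 0.036], [0, 0, 0]],
    [0, [-0.002, -0.01, 0.048], [0, 0, 0]],
    [0, [-0.002, -0.01, 0.057], [0, 0, 0]],
  ],
)

```text
time: 2.65
tool_pos: [0.4827, -0.0083, 0.1107]
ee_rot: [-3.141, -0.0, 1.577]
wrist_force: [-3.6, 0.7, 36.6]
width: 0.0005
finger_force: 21.5
```

>>> drive_tool(
  series=[
    [0, [0, 0, 0.002], [0, 0, 0]],
    [0, [0, 0, 0.003], [0, 0, 0]],
    [0, [0, 0, 0.003], [0, 0, 0]],
  ],
)

```text
time: 3.02
tool_pos: [0.4827, -0.0083, 0.111]
ee_rot: [-3.142, 0.0, 1.577]
wrist_force: [-6.6, 0.5, 13.9]
width: 0.0003
finger_force: 7.1
```

>>> drive_tool(
  series=[
    [0, [0, 0, -0.03], [0, 0, 0]],
    [0, [0, 0, -0.08], [0, 0, 0]],
    [0.06, [0, -0.05, -0.12], [0, 0, 0]],
    [0.06, [0, -0.1, -0.12], [0, 0, 0]],
    [0.06, [0, -0.15, -0.12], [0, 0, 0]],
  ],
)

```text
time: 3.65
tool_pos: [0.3317, -0.0093, 0.2286]
ee_rot: [3.141, 0.001, 1.577]
wrist_force: [-0.7, 0.4, -0.1]
width: 0.027
finger_force: 0.0
```

```bash
python3 -c "
from h import *
import cv2
goal([.546,.0025,.140],1.571)
for n,a in (('top',(slice(85,285),slice(170,390))),('side',(slice(135,305),slice(170,370)))):
  cv2.imwrite(f'pics/{n}2.png',cv2.resize(imaging.snapshot(n)[a][:,:,::-1],None,fx=3,fy=3,interpolation=cv2.INTER_CUBIC))"
```

```text
3.65 [ 0.3317 -0.0093  0.2286] [3.141e+00 1.000e-03 1.577e+00] F [-0.7  0.4 -0.1] q6 -0.21
shift [0.0104 0.2143 0.0887] turn [0.0005 0.0006 0.0064]
```

View pics/top2.png

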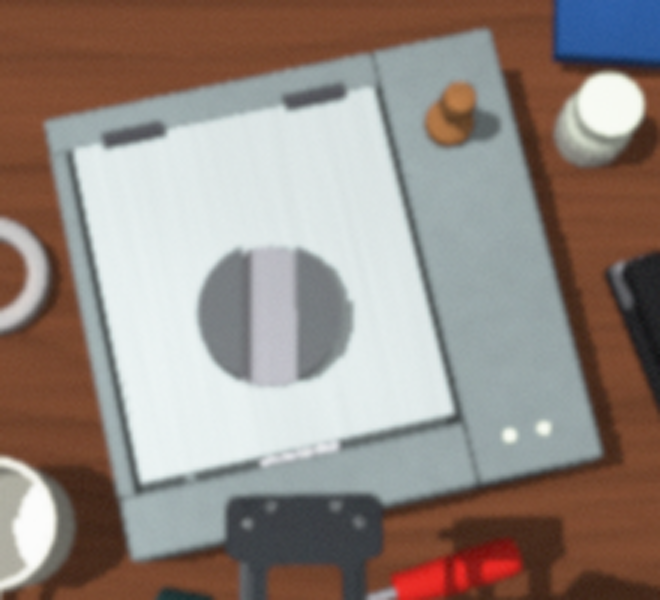

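View pics/side2.png

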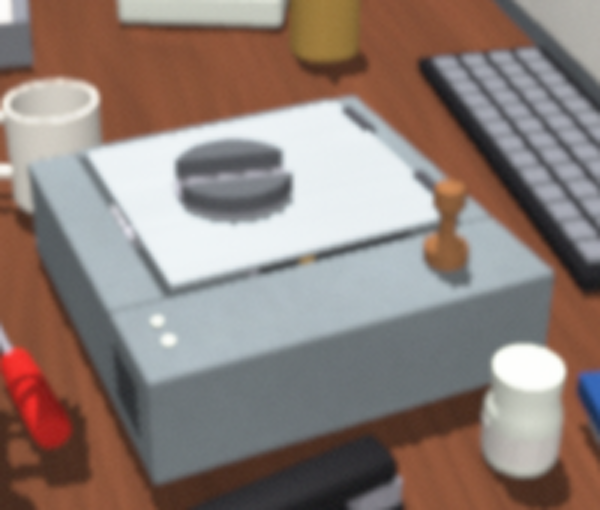

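The panel is flat and shut. In the top crop the slot runs along column 273, from (273,248) to (273,384).

```bash
python3 -c "
from h import *
T=lambda a,b:np.array([(a+.5)/3-.5+170,(b+.5)/3-.5+85])
K,t,R=C['top']
Q=[]
for a,b in((273,248),(273,384)):
  u=T(a,b); d=R@np.array([(u[0]-K[0,2])/K[0,0],-(u[1]-K[1,2])/K[1,1],-1]); Q.append(t+d*(.09-t[2])/d[2])
Q=np.array(Q);print(Q,Q.mean(0),np.arctan2(*(Q[0]-Q[1])[[1,0]]), np.load('P.npy')[2])
"
```

```text
[[ 5.89278761e-01 -4.78123460e-04  9.00000000e-02]
 [ 5.02773446e-01  4.26737749e-04  9.00000000e-02]] [ 5.46026103e-01 -2.56928558e-05  9.00000000e-02] -0.010459799088349868 0.20574633182453433
```

>>> drive_tool(
  series=[
    [0.06, [0.01, 0.06, 0], [0, 0, 0.016]],
    [0.06, [0.01, 0.12, 0], [0, 0, 0.016]],
    [0.06, [0.01, 0.18, 0.04], [0, 0, 0.016]],
    [0.06, [0.01, 0.214, 0.08], [0, 0, 0.016]],
    [0.06, [0.01, 0.214, 0.08], [0, 0, 0.016]],
  ],
)

```text
time: 4.38
tool_pos: [0.546, 0.0025, 0.1398]
ee_rot: [-3.127, -0.001, 1.561]
wrist_force: [-0.2, 0.3, 0.3]
width: 0.0601
finger_force: 0.0
```

```bash
python3 -c "
from h import *
goal([.546,.001,.119],1.561)"
```

```text
4.375 [0.546  0.0025 0.1398] [-3.127e+00 -1.000e-03  1.561e+00] F [-0.2  0.3  0.3] q6 -0.09
shift [-0.0015  0.0003  0.0208] turn [-0.0147 -0.0012  0.0005]
```

>>> drive_tool(
  series=[
    [0.06, [-0.001, 0, 0.007], [0, 0, 0]],
    [0.06, [-0.001, 0, 0.014], [0, 0, 0]],
    [0.06, [-0.001, 0, 0.02], [0, 0, 0]],
    [0.06, [-0.001, 0, 0.02], [0, 0, 0]],
  ],
)

```text
time: 4.88
tool_pos: [0.5464, 0.0013, 0.1291]
ee_rot: [3.14, 0.0, 1.561]
wrist_force: [-0.3, -0.1, -0.8]
width: 0.0602
finger_force: 0.0
```

```bash
python3 -c "
from h import *
goal([.546,.001,.119],0)"
```

```text
4.875 [0.5464 0.0013 0.1291] [3.14  0.    1.561] F [-0.3 -0.1 -0.8] q6 -0.09
shift [-0.0003 -0.0005  0.0101] turn [ 9.0000e-04 -9.0000e-04  1.5612e+00]
```

>>> drive_tool(
  series=[
    [0.06, [0, 0, 0.005], [0, 0, 0]],
    [0.06, [0, 0, 0.0095], [0, 0, 0]],
    [0.06, [0, 0, 0.0095], [0, 0, 0.1]],
    [0.06, [0, 0, 0.0095], [0, 0, 0.22]],
    [0.06, [0, 0, 0.0095], [0, 0, 0.34]],
  ],
)

```text
time: 5.5
tool_pos: [0.5472, 0.0024, 0.1185]
ee_rot: [-3.141, -0.003, 1.218]
wrist_force: [1.8, 2.2, -1.1]
width: 0.0602
finger_force: 1.4
```

>>> drive_tool(
  series=[
    [0.06, [0, 0, 0], [0, 0, 0.12]],
    [0.06, [0, 0, 0], [0, 0, 0.24]],
    [0.06, [0, 0, 0], [0, 0, 0.36]],
    [0.06, [0, 0, 0], [0, 0, 0.48]],
    [0.06, [0, 0, 0], [0, 0, 0.6]],
  ],
)

```text
time: 6.12
tool_pos: [0.5467, 0.0014, 0.1184]
ee_rot: [-3.141, 0.0, 0.618]
wrist_force: [0.3, -0.7, 0.1]
width: 0.0597
finger_force: 1.4
```

```bash
python3 -c "
from h import *
goal([.546,.001,.119],0)
from bench import robot;print(robot.get_obs()['wrist_torque'])"
```

```text
6.125 [0.5467 0.0014 0.1184] [-3.141  0.     0.618] F [ 0.3 -0.7  0.1] q6 0.85
shift [-0.0008 -0.     -0.0006] turn [-6.000e-04  6.000e-04  6.178e-01]
[-0.00088344  0.21744917  0.07234799]
```

>>> drive_tool(
  series=[
    [0.06, [0, 0, 0], [0, 0, 0.12]],
    [0.06, [0, 0, 0], [0, 0, 0.24]],
    [0.06, [0, 0, 0], [0, 0, 0.36]],
    [0.06, [0, 0, 0], [0, 0, 0.46]],
    [0.06, [0, 0, 0], [0, 0, 0.54]],
  ],
)

```text
time: 6.75
tool_pos: [0.5457, 0.001, 0.1185]
ee_rot: [3.141, 0.003, 0.079]
wrist_force: [-3.0, -1.0, 0.6]
width: 0.0603
finger_force: 1.7
```

```bash
python3 -c "
from h import *
goal([.546,.001,.119],0)
from bench import robot;print(robot.get_obs()['wrist_torque'])"
```

```text
6.75 [0.5457 0.001  0.1185] [3.141e+00 3.000e-03 7.900e-02] F [-3.  -1.   0.6] q6 1.39
shift [ 0.0003 -0.     -0.0005] turn [0.0005 0.0032 0.0789]
[-0.14705421  0.67929656  0.13756761]
```

Continue into the stop gently.

>>> drive_tool(
  series=[
    [0.06, [0, 0, 0], [0, 0, 0.05]],
    [0.06, [0, 0, 0], [0, 0, 0.09]],
    [0.06, [0, 0, 0], [0, 0, 0.12]],
    [0.06, [0, 0, 0], [0, 0, 0.15]],
    [0.06, [0, 0, 0], [0, 0, 0.15]],
  ],
)

```text
time: 7.38
tool_pos: [0.5454, 0.001, 0.1185]
ee_rot: [3.139, 0.004, -0.059]
wrist_force: [-5.5, -3.7, 1.9]
width: 0.0603
finger_force: 40.7
```

```bash
python3 -c "
from h import *
goal([.546,.001,.119],0)
from bench import robot;print(robot.get_obs()['wrist_torque'])"
```

```text
7.375 [0.5454 0.001  0.1185] [ 3.139  0.004 -0.059] F [-5.5 -3.7  1.9] q6 1.53
shift [ 0.0006 -0.     -0.0005] turn [ 0.0025  0.0038 -0.0591]
[-0.25118646  1.08368939  3.74769292]
```

Torque jumped to 3.7 Nm, so the fastener is at its stop. I'll back off within the slot's play, then lift clear.

>>> drive_tool(
  series=[
    [0.06, [0, 0, 0], [0, 0, -0.1]],
    [0.06, [0, 0, 0], [0, 0, -0.23]],
    [0.06, [0, 0, -0.01], [0, 0, -0.23]],
    [0.06, [0, 0, -0.05], [0, 0, -0.23]],
    [0.06, [0, 0, -0.1], [0, 0, -0.23]],
  ],
)

```text
time: 8.0
tool_pos: [0.5466, 0.0014, 0.2195]
ee_rot: [-3.141, 0.001, 0.158]
wrist_force: [0.6, 0.2, -0.3]
width: 0.0602
finger_force: 0.0
```

>>> drive_tool(
  series=[
    [0.06, [-0.06, 0, -0.05], [0, 0, 0]],
    [0.06, [-0.12, 0, -0.05], [0, 0, 0]],
    [0.06, [-0.18, 0, -0.05], [0, 0, 0]],
    [0.06, [-0.22, 0, -0.05], [0, 0, 0]],
    [0.06, [-0.22, 0, -0.05], [0, 0, 0]],
  ],
)

```text
time: 8.62
tool_pos: [0.3285, -0.0343, 0.2707]
ee_rot: [3.139, -0.005, 0.157]
wrist_force: [1.0, 0.2, 0.2]
width: 0.0603
finger_force: 0.0
```

```bash
python3 -c "
from h import *
import cv2
goal([.546,.001,.119],0)
cv2.imwrite('pics/top3.png',cv2.resize(imaging.snapshot('top')[85:305,170:390,::-1],None,fx=2.7,fy=2.7,interpolation=cv2.INTER_CUBIC))"
```

```text
8.625 [ 0.3285 -0.0343  0.2707] [ 3.139 -0.005  0.157] F [1.  0.2 0.2] q6 1.14
shift [ 0.2196 -0.0012  0.1529] turn [ 0.0017 -0.0055  0.1566]
```

View pics/top3.png

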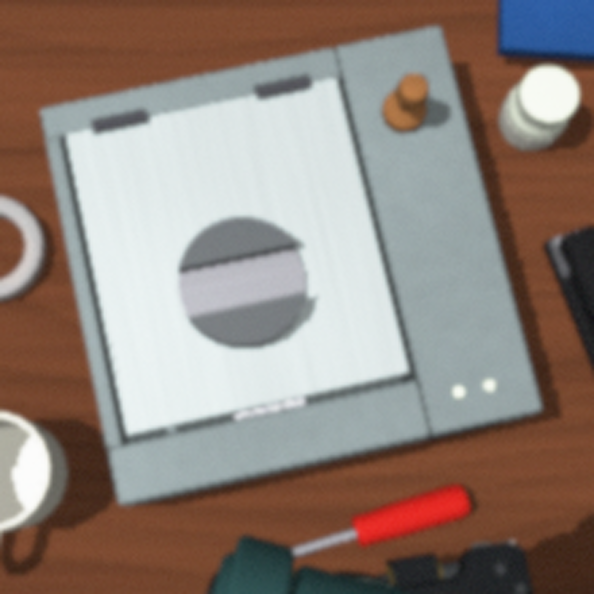

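The slot now runs from (182,292) to (305,272), parallel to the hinge. The panel is flat, and nothing else visible in this crop has moved.

```bash
python3 -c "
from bench import robot
print(robot.close_job())"
```

```text
the job is handed in; nothing more can be done
None
```

The panel is shut and its cam fastener is turned clockwise to the stop, so it should be locked; I handed the job in at about 8.7 s with the arm clear and nothing else seen to have moved.

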